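# Hang the scraper from under the drip tray on the empty peg

### The job

The scraper has been pushed under the drip tray with only its eye sticking out: draw it right out by the eye and lay it down flat on the counter, clear of the tray, letting go of it. Then take it again by its handle so that the eye is free, and hang it by its eye on the empty peg of the utensil rail, slid well back towards the rail, hanging straight down and still. Leave the other things where they are.

Things in the scene. Friction and masses are not known exactly. Their poses are not given: they have to be found in the camera images.
- scraper: Flat steel scraper, 0.15 kg, lying under the drip tray. Origin: underside, below the grip point. x runs along it to the eye end, z up as it lies. Black handle 20 mm wide (y), 14 thick, x -40 to 50 mm; blade 60 x 60, 4 thick, x -55 to -115; round wire eye centred at x 85, outside 42, hole 26, wire 8 thick. One flat underside. Either face may be outward when hung.
- scraper_eye (a point): Centre of the hole of the scraper's eye (4 mm above the scraper's underside as it lies); axes as the scraper.
- scraper_blade (a point): Centre of the scraper's square blade (2 mm above the underside as it lies); axes as the scraper.
- drip_tray: Fixed perforated steel tray on four legs, 280 mm (x) by 220 mm (y), underside 24 and top 38 mm above the counter. Origin: on the counter under its centre. The scraper's eye sticks out beyond its +y long edge (y = 110 mm); draw it out towards +y. Legs 16 mm square at the corners.
- rail: Fixed steel bar 360 mm long (y), 24 high, 12 thick, mid-height 260 mm, on two 16 mm posts at y -172 and 172. Origin: on the counter below the bar's front face, which faces -x, to the robot. Three pegs on the front, at y -100, 0 and 100; two carry a fixed hung strainer and ladle (up to 56 mm wide, reaching 160 mm below the bar), one is empty.
- peg: The empty peg of the rail: round steel, 10 mm diameter, 60 mm long, fixed. Origin: at its root, on its axis at the rail's front face, 260 mm above the counter; it runs towards -x and rises at 40 degrees. Axes as the rail.
- peg_tip (a point): The free end of the empty peg, 60 mm from the root along its axis (46 mm towards -x, 39 mm up); the rounded end reaches 5 mm beyond.
- tumbler: White drinking cup, 72 mm across the rim, 110 mm high. Bystander; origin under its centre.
- syrup: Amber bottle, 68 mm diameter, 200 mm high. Bystander; origin under its centre.
- jar: Glass jar with a metal cap, 76 mm diameter, 90 mm high. Bystander; origin under its centre.
- can: Metal can, 66 mm diameter, 100 mm high. Bystander; origin under its centre.
- bowl: White bowl, 120 mm across, 50 mm high. Bystander; origin under its centre.
- jug: Steel mug with a handle, 80 mm across, 100 mm high, standing on the drip tray near its -y edge. Bystander; origin under its centre.
- spoon: Spoon, 170 mm long, lying flat on the counter. Bystander; origin under its middle, x along it.
There are look-alikes about, which are no part of the job. What is shaped like the scraper but orange or yellow is not meant.

How it is judged:
By the outcome, as a careful person would: the job done as asked, in the order asked, and still so for the second after the job is handed in, with the robot touching nothing.
It also fails if it takes over 54 s, if anything falls off the work surface, if the arm or the gripper's body presses on something with over 40 N, if the wrist force passes 120 N, or if a joint passes its speed limit or range.

### The arm

A 6-joint arm with a two-finger parallel gripper is mounted at the origin on the work surface. World frame = base frame: x ahead of the robot, y to its left, z up, the work surface at z = 0. Lengths are in m, angles in degrees, forces in N, time in s.
With the tool pointing down it reaches from about 0.4 to 0.825 m from the base axis. Payload 7 kg.
Tool frame: the origin (TCP) lies at the centre of the arm's flange, where the gripper is bolted on; the fingertips stand 178 mm ahead of it and the grasp point (between the pads) lies 159 mm ahead of it; z points along the fingers, y is the line along which they close (so a half turn about z gives the same grasp; the last joint's range is limited). The gripper opens to 88 mm and grips with 3 to 60 N. Pads are 19 mm wide; open, the fingers measure 130 mm over their backs; the gripper's body (78 mm by 193 mm) begins 47 mm behind the grasp point.
Start: joints at [81.652, 20.546, 0.682, 0, -70.136, -16.507], TCP at [0.284, 0.612, 0.405] pointing down, gripper open.
Joint ranges: [-176.03, 176.03], [-82.01, 121.73], [-58.28, 71.71], [-173.87, 95.51], [-174.79, -0.11], [-173.66, 173.66]. Speed limits (degrees/s): [136.94, 136.94, 172.46, 180, 180, 180].

### API

Orientations are given as [roll, pitch, yaw] about the fixed x, y, z axes, in that order (R = Rz(yaw) Ry(pitch) Rx(roll)).
In Python, from plant import telemetry, snapshot, workorder, nets gives the robot as it stands.
- The arm moves only by the shell command python3 -m creep 'ROWS'. ROWS is JSON, a list that holds one entry, the list of rows, each a list of 5 numbers: the shift along the tool's x, y, z normalised to -1 to 1, where 1 is 0.2 m, then the turn about the tool's z normalised to -1 to 1, where 1 is pi/2 rad, then the opening, from 0 (shut) to 1 (fully open). In form: [[[x, y, z, spin, hand], ...]]. A call has 1 to 8 rows; each row shifts and turns the commanded pose from where the row before left it, along the tool's axes as they then stand; what a row does not reach is not made up. A row lasts 1/12 s, in which the tool goes at most 41.7 mm and 7.16 degrees, less where a joint would pass 70% of its speed; a pose out of reach is approached as far as the arm can. A call with a number of a shift or a turn outside -1 to 1 is refused whole. A call with a gripper value outside its range is refused whole. The fingers move at their own pace and stop on an object; the grip force is fixed at half the most. Time passes only in rows, so rows that do not move let the fingers close. It gives the time, the measured TCP pose, the force, the opening and the grip force at its end, in the units of the state.
- telemetry.get_obs(): the state, without advancing time (a new reading comes with each control period).
- snapshot(name): name is "scene" or "top"; returns a dict with "frame" (384x512x3 uint8, red, green, blue), "fx", "fy", "cx", "cy" (pixels), "rvec" (rotation vector, rad) and "tvec" (3), from world to camera coordinates, as OpenCV has them. Camera axes: x right, y down, z forward; pixel columns grow to the right and rows downward; lengths in m; the calibration is good to about 2 mm. A picture is of the moment at which its call begins. There is no depth.
- workorder.close_job(): hands the job in; it is judged then, once.
Trained networks look in a picture, given as the dict that the camera call returned (one of the last four; its "shot" number tells which), for a name from the list of things; names that differ only in an ending like _2 or _b are one class to them, and where a whole thing is asked for, a point or a joint stands for the part that bears it (a point fixed in the world has none). Each returns a list of dicts, best first, with "confidence" (0 to 1); they miss things now and then, are a little off and sometimes report something else, mostly with a low value. They report only what shows in the picture. A call takes as long as a camera call. They do not tell look-alikes from the thing itself.
- nets.find_in(picture, query): "uv" ([column, row] in pixels, amid what is visible of it).
- nets.masks_of(picture, query): "region" (384x512 bool, what is visible of it) and "uv" ([column, row] in pixels, amid what is visible of it).
- nets.landmark_of(picture, query): "uv" ([column, row] in pixels: a listed point, or the origin of a listed thing).
The state is a dict: "clock": time; "joint_pos": joint angles; "qvel": joint speeds; "tau": joint torques, N m; "tool_pos": TCP position; "orientation": TCP orientation; "force": force on the tool from outside, world axes, zero at the start; "moment": the same for the moment, N m; "opening": finger opening in m; "gripper_force": force on a finger pad.
Only numpy, scipy, OpenCV 4.12 (cv2) and the standard library are available. Lean on these libraries where they do the work, as an engineer would, in place of code of your own. Each camera call takes 0.05 s, during which the arm holds its last target. There are 200 camera calls.

## Working session

There is one attempt and no reset: what is moved stays moved. The work goes in short steps, Python scripts to look and compute and a shell command to move; the robot and the scene stay as the last step left them, time stands still between calls to the robot, and variables do not carry over. Pictures are saved under pics/ and viewed, at most 10 in all, crops included, and the job is handed in when it is done.

```bash
mkdir -p pics; ls
cat > h.py <<'E'
import numpy as np,cv2
from plant import telemetry,snapshot,workorder,nets
from scipy.spatial.transform import Rotation as R
def snap(n,save=None):
    s=snapshot(n)
    if save: cv2.imwrite('pics/'+save,s['frame'][:,:,::-1])
    return s
def ray(s,uv):
    M=cv2.Rodrigues(np.array(s['rvec'],float))[0];t=np.array(s['tvec'],float).ravel()
    d=M.T@np.array([(uv[0]-s['cx'])/s['fx'],(uv[1]-s['cy'])/s['fy'],1]);return -M.T@t,d/np.linalg.norm(d)
def onz(s,uv,z):
    o,d=ray(s,uv);return o+d*(z-o[2])/d[2]
def tri(s1,u1,s2,u2):
    o1,d1=ray(s1,u1);o2,d2=ray(s2,u2)
    A=np.c_[d1,-d2];k=np.linalg.lstsq(A,o2-o1,rcond=None)[0]
    a,b=o1+k[0]*d1,o2+k[1]*d2;return (a+b)/2,np.linalg.norm(a-b)
def proj(s,p):
    return cv2.projectPoints(np.array([p],float),np.array(s['rvec'],float),np.array(s['tvec'],float),np.array([[s['fx'],0,s['cx']],[0,s['fy'],s['cy']],[0,0,1.]]),None)[0].ravel()
E
python3 - <<'E'
from h import *
np.set_printoptions(precision=3,suppress=True)
a=snap('scene','s1.png');b=snap('top','t1.png')
for q in ['scraper','scraper_eye','scraper_blade','drip_tray','rail','peg','peg_tip','tumbler','syrup','jar','can','bowl','jug','spoon']:
    for n,s in(('s',a),('t',b)):
        print(q,n,[(np.round(r['uv'],1).tolist(),round(r['confidence'],2),onz(s,r['uv'],0).round(3)[:2].tolist()) for r in nets.landmark_of(s,q)[:4]])
for s in(a,b): print(ray(s,(256,192)))
E
```

```text
pics
scraper s [([209.5, 176.8], 0.85, [0.19, -0.369]), ([166.7, 232.8], 0.67, [0.528, -0.34]), ([264.2, 221.8], 0.56, [0.371, -0.089])]
scraper t [([262.8, 245.1], 0.88, [0.356, -0.08]), ([348.7, 289.4], 0.72, [0.213, -0.356])]
scraper_eye s [([260.5, 233.5], 0.61, [0.429, -0.079]), ([403.6, 254.9], 0.59, [0.372, 0.328]), ([193.1, 241.5], 0.57, [0.535, -0.247]), ([220.5, 167.3], 0.56, [0.112, -0.362])]
scraper_eye t [([265.0, 216.8], 0.71, [0.448, -0.088]), ([351.0, 315.0], 0.64, [0.132, -0.361]), ([313.3, 192.4], 0.45, [0.528, -0.248])]
scraper_blade s [([197.9, 190.9], 0.91, [0.289, -0.363]), ([271.2, 201.0], 0.83, [0.255, -0.108])]
scraper_blade t [([266.5, 274.0], 0.68, [0.263, -0.091]), ([347.8, 264.7], 0.58, [0.292, -0.355])]
drip_tray s [([147.3, 237.4], 0.87, [0.568, -0.381])]
drip_tray t [([355.8, 184.5], 0.59, [0.553, -0.389]), ([182.7, 241.3], 0.47, [0.369, 0.181])]
rail s [([149.5, 302.8], 0.55, [0.78, -0.233])]
rail t []
peg s [([376.7, 220.8], 0.59, [0.238, 0.235])]
peg t [([147.3, 150.8], 0.63, [0.67, 0.303])]
peg_tip s [([376.7, 195.1], 0.63, [0.09, 0.214])]
peg_tip 
[... 390 characters left out ...]
, 315.4], 0.83, [0.789, -0.149])]
can t [([282.2, 113.7], 0.74, [0.794, -0.148])]
bowl s [([356.0, 240.7], 0.85, [0.359, 0.193]), ([375.6, 220.7], 0.69, [0.239, 0.232]), ([192.6, 239.2], 0.63, [0.527, -0.254])]
bowl t [([184.1, 240.5], 0.8, [0.372, 0.177])]
jug s [([135.7, 214.4], 0.97, [0.483, -0.481])]
jug t [([369.9, 189.0], 0.82, [0.538, -0.435]), ([183.3, 241.2], 0.65, [0.37, 0.179]), ([244.0, 113.5], 0.55, [0.796, -0.02])]
spoon s [([324.9, 265.4], 0.69, [0.494, 0.133]), ([376.7, 218.9], 0.38, [0.228, 0.234])]
spoon t [([246.4, 112.3], 0.29, [0.8, -0.028])]
(array([1.349, 0.271, 0.782]), array([-0.781, -0.309, -0.542]))
(array([ 0.379, -0.06 ,  1.453]), array([ 0.103,  0.   , -0.995]))
```

```bash
python3 -c "
import cv2,numpy as np
a=cv2.imread('pics/s1.png');b=cv2.imread('pics/t1.png')
cv2.imwrite('pics/v1.png',cv2.resize(a,(800,600)));cv2.imwrite('pics/v2.png',cv2.resize(b,(800,600)))"
```

```text
(no output)
```

View pics/v1.png

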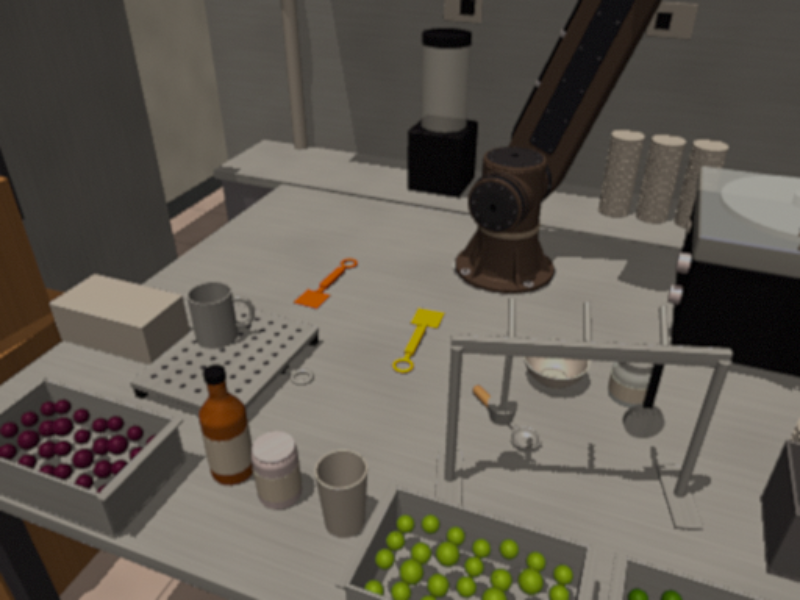

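View pics/v2.png

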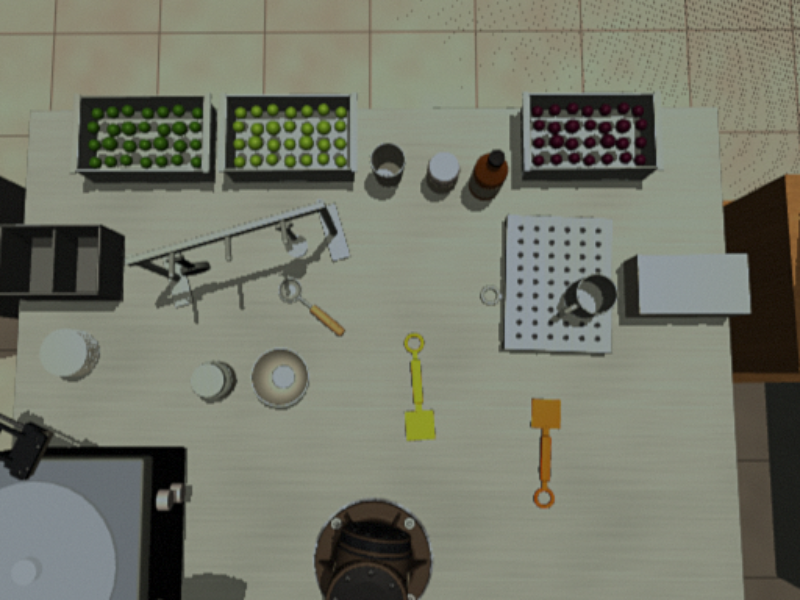

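The scene view shows the rail's middle peg empty: (587,320) in the 800 px scene view, about (228,248) in the top view. The steel eye sticks out of the tray at (488,295) in the top view. The yellow look-alike's eye is close by at (415,343).

Run:
```python
from h import *
np.set_printoptions(precision=3,suppress=True)
a=snap('scene');b=snap('top')
g=lambda s,q:[r['uv'] for r in nets.landmark_of(s,q)]
for q in('peg','peg_tip'):
    u,v=g(a,q),g(b,q)
    if u and v: print(q,tri(a,u[0],b,v[0]))
for q,n in(('rail','rail'),('drip_tray','tray')):
    for r in nets.masks_of(b,q)[:2]:
        m=r['region'].astype(np.uint8);print(q,r['confidence'],m.sum(),cv2.boundingRect(m))
        if q=='drip_tray':
            c=max(cv2.findContours(m,0,1)[0],key=cv2.contourArea);h=cv2.convexHull(c)
            p=cv2.approxPolyDP(h,4,True)[:,0];print([ (x.tolist(),onz(b,x,.038)[:2].round(3).tolist()) for x in p])
for s in(a,b):
  for r in nets.masks_of(s,'scraper_eye'): print('eye',r['confidence'],r['uv'],r['region'].sum(),onz(s,r['uv'],.004))
f=b['frame'][:,:,::-1]
c1=cv2.resize(f[115:205,75:230],None,fx=5,fy=5,interpolation=2)
c2=cv2.resize(f[130:235,290:400],None,fx=5,fy=5,interpolation=2)
cv2.imwrite('pics/c1.png',c1);cv2.imwrite('pics/c2.png',c2)
```

```text
peg (array([0.618, 0.241, 0.269]), np.float64(0.0033554814924635803))
peg_tip (array([0.576, 0.238, 0.297]), np.float64(0.00088118906961959))
rail 0.56 1677 (80, 128, 144, 69)
drip_tray 0.97 5259 (322, 137, 70, 90)
[([325, 137], [0.705, -0.284]), ([391, 141], [0.69, -0.498]), ([389, 226], [0.415, -0.482]), ([322, 222], [0.429, -0.269])]
eye 0.94 [269.6, 208.6] 375 [ 0.304 -0.096  0.004]
eye 0.62 [207.1, 187.7] 365 [ 0.265 -0.34   0.004]
eye 0.67 [267.5, 264.9] 663 [ 0.292 -0.095  0.004]
eye 0.63 [349.3, 272.4] 674 [ 0.267 -0.358  0.004]
eye 0.55 [313.6, 193.7] 121 [ 0.523 -0.248  0.004]
```

View pics/c1.png

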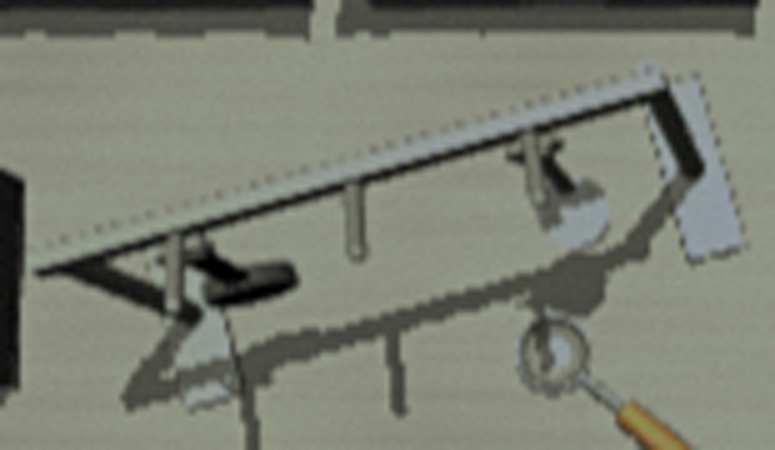

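View pics/c2.png

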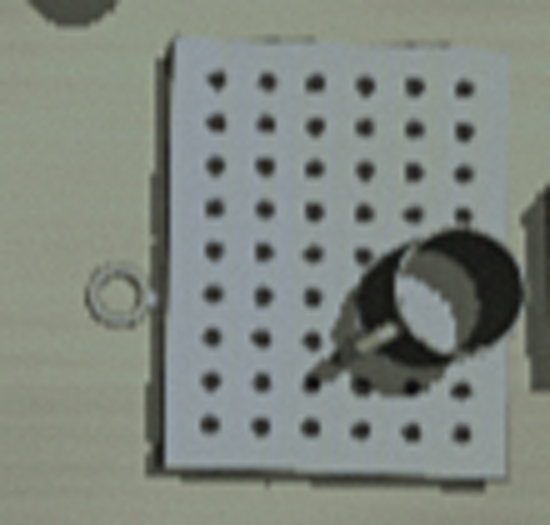

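The crops confirm the middle peg is empty, with its root at about (352,185) and tip at (357,252) in the rail crop. The eye is at (119,295) in the tray crop, with its neck pointing squarely at the tray edge.

Run:
```python
from h import *
np.set_printoptions(precision=4,suppress=True)
b=snap('top')
C1=lambda x,y:((x-2)/5+75,(y-2)/5+115)
print('eye',onz(b,((119-2)/5+290,(295-2)/5+130),.004))
L,Rr=onz(b,C1(38,268),.26),onz(b,C1(660,92),.26);d=L-Rr
print('rail',L,Rr,np.linalg.norm(d),'yaw of y axis',np.degrees(np.arctan2(d[1],d[0]))-90, (L+Rr)/2)
print('root',onz(b,C1(353,186),.265),'tipend',onz(b,C1(357,257),.302))
o=telemetry.get_obs();print(o['joint_pos'],o['tool_pos'],o['orientation'],o['opening'],o['clock'])
print(R.from_euler('xyz',o['orientation'],degrees=True).as_matrix())
```

```text
eye [ 0.5397 -0.2479  0.004 ]
rail [0.5707 0.4151 0.26  ] [0.6668 0.076  0.26  ] 0.3523788071913431 yaw of y axis 15.817699712971176 [0.6188 0.2456 0.26  ]
root [0.6142 0.2427 0.265 ] tipend [0.569  0.2303 0.302 ]
[ 81.651   20.546    0.6824   0.0013 -70.1352 -16.5082] [0.2837 0.6125 0.4047] [-179.9985   -0.0009  -24.8567] 0.08750068031540031 2.05
[[ 0.9074 -0.4204  0.    ]
 [-0.4204 -0.9074  0.    ]
 [ 0.     -0.     -1.    ]]
```

```bash
python3 -m creep '[[[0.124,0.14,0,0,1],[0.124,0.14,0,0,1],[0.124,0.14,0,0,1],[0.124,0.14,0,0,1],[0.124,0.14,0,0,1],[0.124,0.14,0,0,1],[0.124,0.14,0,0,1],[0.124,0.14,0,0,1]]]' && python3 -m creep '[[[0.124,0.14,0,0,1],[0.124,0.14,0,0,1],[0.124,0.14,0,0,1],[0.124,0.14,0,0,1],[0.124,0.14,0,0,1],[0.124,0.14,0,0,1],[0.124,0.14,0,0,1],[0.124,0.14,0,0,1]]]' && python3 -m creep '[[[0.124,0.14,0,0,1],[0.124,0.14,0,0,1],[0.124,0.14,0,0,1],[0.124,0.14,0,0,1],[0.124,0.14,0,0,1],[0.124,0.14,0,0,1],[0.124,0.14,0,0,1],[0.124,0.14,0,0,1]]]' && python3 -m creep '[[[0,0,0,0.076,1],[0,0,0,0.076,1],[0,0,0,0.076,1],[0,0,0,0.076,1],[0,0,0,0.076,1],[0,0,0,0.076,1],[0,0,0,0.076,1],[0,0,0,0.076,1]]]'; python3 -c "
from plant import telemetry as t
o=t.get_obs();print(o['joint_pos'])"
```

```text
clock: 2.72
tool_pos: [0.3697, 0.324, 0.4049]
orientation: [-180.0, -0.0, -24.8]
force: [0.7, -0.3, 1.1]
opening: 0.0875
gripper_force: 0.0
clock: 3.38
tool_pos: [0.4554, 0.0373, 0.4052]
orientation: [-179.9, -0.0, -24.8]
force: [1.2, 0.3, -0.2]
opening: 0.0879
gripper_force: 0.0
clock: 4.05
tool_pos: [0.5415, -0.2495, 0.4048]
orientation: [-180.0, -0.0, -24.9]
force: [1.2, 0.6, 0.8]
opening: 0.0876
gripper_force: 0.0
clock: 4.72
tool_pos: [0.5413, -0.2475, 0.4047]
orientation: [-180.0, 0.0, -79.9]
force: [1.2, -0.3, 0.6]
opening: 0.0878
gripper_force: 0.0
[-5.77235612e+00  1.30903031e+01 -9.76834211e+00 -2.06599465e-03
 -6.71376400e+01  1.58572287e+01]
```

```bash
python3 -m creep '[[[0,0,0.1,0.0735,1],[0,0,0.1,0.0735,1],[0,0,0.18,0,1],[0,0,0.18,0,1],[0,0,0.18,0,1],[0,0,0.18,0,1],[0,0,0.12,0,1],[0,0,0,0,1]]]' && python3 -m creep '[[[0,0,0.04,0,1],[0,0,0.04,0,1],[0,0,0,0,1]]]'
```

```text
clock: 5.38
tool_pos: [0.5391, -0.2471, 0.1915]
orientation: [179.5, 0.1, -92.9]
force: [-0.7, -0.8, 0.5]
opening: 0.0876
gripper_force: 0.0
clock: 5.63
tool_pos: [0.5416, -0.2475, 0.1808]
orientation: [-180.0, 0.0, -92.8]
force: [-0.2, -0.2, 0.7]
opening: 0.0876
gripper_force: 0.0
```

Run:
```python
from h import *
s=snap('scene');t=snap('top')
c=np.hstack([cv2.resize(s['frame'][150:300,100:300],(400,300)),cv2.resize(t['frame'][120:270,250:450],(400,300))])
cv2.imwrite('pics/g1.png',c[:,:,::-1])
```

```text
(no output)
```

View pics/g1.png

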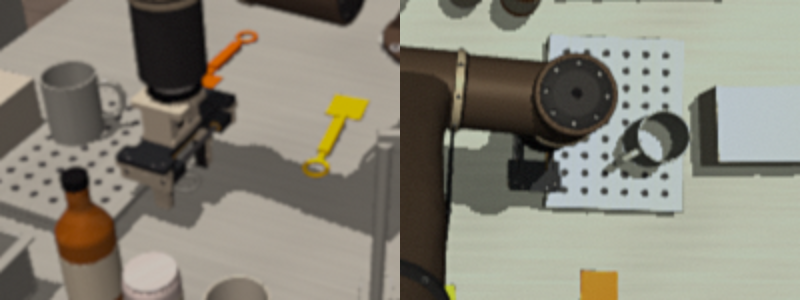

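The fingers straddle the eye, seen at (188,180) between them. I'll close now.

```bash
python3 -m creep '[[[0,0,0.006,0,1],[0,0,0,0,0],[0,0,0,0,0],[0,0,0,0,0],[0,0,0,0,0],[0,0,0,0,0],[0,0,0,0,0],[0,0,0,0,0]]]'
```

```text
clock: 6.4
tool_pos: [0.5413, -0.2475, 0.1795]
orientation: [180.0, 0.0, -92.8]
force: [-0.1, 1.1, -0.5]
opening: 0.0464
gripper_force: 0.2
```

```bash
python3 -m creep '[[[0,0,0,0,0],[0,0,0,0,0],[0,0,0,0,0],[0,0,0,0,0]]]'; python3 -m creep '[[[-0.05,0,0,0,0],[-0.05,0,0,0,0],[-0.05,0,0,0,0],[-0.05,0,0,0,0],[0,0,0,0,0]]]'
```

```text
clock: 6.73
tool_pos: [0.5412, -0.2474, 0.1794]
orientation: [180.0, 0.0, -92.8]
force: [-0.3, 0.4, 1.7]
opening: 0.0409
gripper_force: 30.0
clock: 7.15
tool_pos: [0.5434, -0.2054, 0.1795]
orientation: [180.0, 0.0, -92.7]
force: [-0.1, 0.4, -1.5]
opening: 0.041
gripper_force: 30.0
```

```bash
python3 -m creep '[[[-0.12,0,0,0,0],[-0.12,0,0,0,0],[-0.12,0,0,0,0],[-0.12,0,0,0,0],[-0.12,0,0,0,0],[-0.12,0,0,0,0],[-0.12,0,0,0,0],[-0.12,0,0,0,0]]]';python3 -m creep '[[[-0.04,0,0,0,0],[0,0,0,0,0],[0,0,0,0,1],[0,0,0,0,1],[0,0,0,0,1],[0,0,0,0,1],[0,0,0,0,1],[0,0,0,0,1]]]'; python3 -m creep '[[[0,0,0,0,1],[0,0,0,0,1],[0,0,-0.1,0,1],[0,0,-0.2,0,1],[0,0,-0.2,0,1],[0,0,-0.2,0,1],[0,0,-0.2,0,1],[0,0,-0.2,0,1]]]'
python3 - <<'E'
from h import *
s=snap('scene');t=snap('top')
for n,i in(('s',s),('t',t)):
  for q in('scraper','scraper_eye','scraper_blade'):
    print(q,n,[(np.round(r['uv'],1).tolist(),round(r['confidence'],2),onz(i,r['uv'],.004).round(3)[:2].tolist()) for r in nets.landmark_of(i,q)[:4]])
c=np.hstack([cv2.resize(s['frame'][150:300,100:300],(400,300)),cv2.resize(t['frame'][120:270,220:420],(400,300))])
cv2.imwrite('pics/g2.png',c[:,:,::-1])
E
```

```text
clock: 7.82
tool_pos: [0.5525, -0.0142, 0.1795]
orientation: [180.0, 0.0, -92.8]
force: [-0.0, 0.2, -0.7]
opening: 0.0408
gripper_force: 30.0
clock: 8.48
tool_pos: [0.5531, -0.0083, 0.1795]
orientation: [180.0, -0.0, -92.9]
force: [-0.3, 0.3, -0.5]
opening: 0.0752
gripper_force: 0.0
clock: 9.15
tool_pos: [0.5525, -0.008, 0.4017]
orientation: [-180.0, 0.0, -92.8]
force: [1.1, 0.6, -0.6]
opening: 0.0873
gripper_force: 0.0
scraper s [([267.5, 222.9], 0.94, [0.378, -0.076]), ([246.5, 256.5], 0.76, [0.543, -0.076]), ([211.7, 180.8], 0.59, [0.218, -0.346])]
scraper_eye s [([267.7, 262.8], 0.94, [0.545, -0.013]), ([256.2, 232.5], 0.68, [0.434, -0.09]), ([225.2, 168.2], 0.62, [0.118, -0.34]), ([214.8, 247.2], 0.33, [0.539, -0.175])]
scraper_blade s [([198.9, 190.7], 0.91, [0.292, -0.357]), ([215.2, 245.7], 0.89, [0.533, -0.177])]
scraper t [([263.0, 243.5], 0.93, [0.361, -0.081]), ([265.0, 190.2], 0.69, [0.535, -0.089]), ([346.5, 291.2], 0.62, [0.208, -0.348])]
scraper_eye t [([239.2, 181.7], 0.67, [0.564, -0.004]), ([349.9, 317.2], 0.66, [0.126, -0.356]), ([263.6, 221.6], 0.59, [0.432, -0.083]), ([356.4, 182.5], 0.43, [0.559, -0.39])]
scraper_blade t [([290.6, 191.6], 0.98, [0.53, -0.173]), ([266.4, 272.9], 0.93, [0.267, -0.091]), ([345.7, 262.3], 0.73, [0.299, -0.348])]
```

View pics/g2.png

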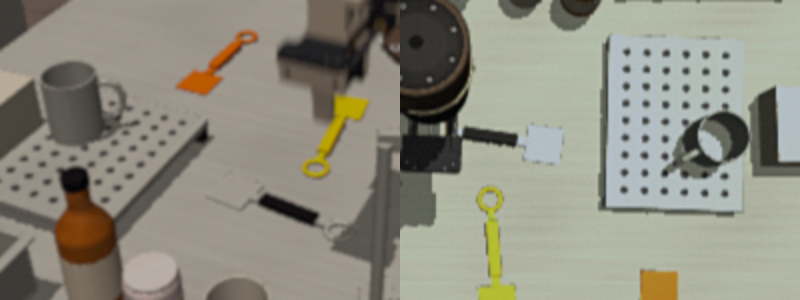

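The scraper is flat on the counter, clear of the tray and released: blade at (544,145) in the right-hand top view, handle from (465,133) to (517,139). Next I'll measure its axis.

Run:
```python
from h import *
s=snap('scene')
f=s['frame'].astype(int)
m=np.zeros(f.shape[:2],np.uint8);y0,y1,x0,x1=235,270,222,265
m[y0:y1,x0:x1]=(f[y0:y1,x0:x1].max(2)<45)
n,l,st,c=cv2.connectedComponentsWithStats(m);k=1+st[1:,4].argmax();print(st[k],c[k])
ys,xs=np.nonzero(l==k);P=np.array([onz(s,(x,y),.010)[:2] for x,y in zip(xs,ys)])
r=cv2.minAreaRect(P.astype(np.float32)*1000);print(r)
mu=P.mean(0);w,v=np.linalg.eigh(np.cov((P-mu).T));d=v[:,1]*np.sign(v[1,1]);pr=(P-mu)@d
print(mu,d,np.degrees(np.arctan2(d[1],d[0])),pr.min(),pr.max())
b=[r for r in nets.masks_of(s,'scraper') if 200<r['uv'][0]<260][:1]
for r in b:
  ys,xs=np.nonzero(r['region']);P=np.array([onz(s,(x,y),.004)[:2] for x,y in zip(xs,ys)]);print(cv2.minAreaRect(P.astype(np.float32)*1000))
  q=(P-mu)@d;print(q.min(),q.max())
```

```text
[230 248  29  14 165] [243.92727273 254.2969697 ]
((543.044677734375, -83.87669372558594), (85.56538391113281, 21.85899543762207), 81.05903625488281)
[ 0.54325489 -0.08385805] [0.15631667 0.98770699] 81.00683305381669 -0.042829795789343775 0.042737602494397516
((210.76036071777344, -355.3980712890625), (63.28940200805664, 229.4142608642578), 89.45496368408203)
-0.34881538821079394 -0.2746913741629902
```

```bash
python3 -m creep '[[[0.129,0.0105,0,0,1],[0.129,0.0105,0,0,1],[0.129,0.0105,0,0,1],[0.129,0.0105,0,0,1],[0,0,0,0.069,1],[0,0,0.1,0,1],[0,0,0.18,0,1],[0,0,0.18,0,1]]]'; python3 -m creep '[[[0,0,0.18,0,1],[0,0,0.18,0,1],[0,0,0.13,0,1],[0,0,0.08,0,1],[0,0,0.05,0,1],[0,0,0.03,0,1],[0,0,0,0,1]]]'
```

```text
clock: 10.32
tool_pos: [0.5398, -0.1107, 0.307]
orientation: [-179.9, 0.0, -99.0]
force: [-1.1, 0.4, -1.1]
opening: 0.0877
gripper_force: 0.0
clock: 10.9
tool_pos: [0.5386, -0.1105, 0.1785]
orientation: [179.8, -0.1, -99.0]
force: [-8.9, 1.0, 12.8]
opening: 0.0878
gripper_force: 6.2
```

```bash
python3 -m creep '[[[0,0,-0.012,0,1],[0,0,0,0,1]]]'
python3 - <<'E'
from h import *
s=snap('scene')
cv2.imwrite('pics/g3.png',cv2.resize(s['frame'][170:290,180:340],(800,600))[:,:,::-1])
E
```

```text
clock: 11.07
tool_pos: [0.5401, -0.1104, 0.1808]
orientation: [-179.9, 0.0, -99.0]
force: [0.1, 0.8, 0.9]
opening: 0.0876
gripper_force: 0.0
```

View pics/g3.png

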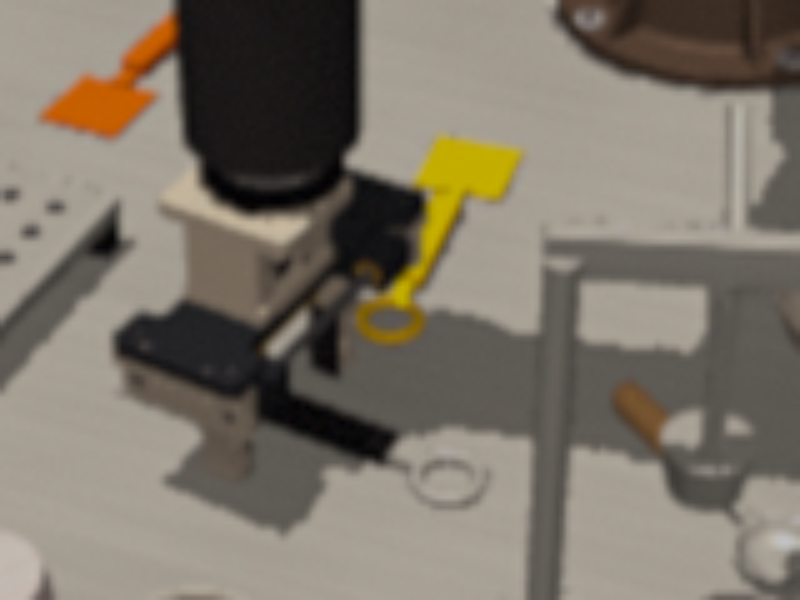

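The fingers straddle the handle and the yellow look-alike is clear. The earlier force was just a brush against the counter. I'll close now.

```bash
python3 -m creep '[[[0,0,0.003,0,0],[0,0,0,0,0],[0,0,0,0,0],[0,0,0,0,0],[0,0,0,0,0],[0,0,0,0,0],[0,0,0,0,0],[0,0,0,0,0]]]'; python3 -m creep '[[[0,0,0,0,0],[0,0,0,0,0],[0,0,0,0,0],[0,0,0,0,0],[0,0,0,0,0],[0,0,0,0,0],[0,0,0,0,0],[0,0,0,0,0]]]'; python3 -m creep '[[[0,0,-0.05,0,0],[0,0,-0.1,0,0],[0,0,-0.18,0,0],[0,0,-0.18,0,0],[0,0,-0.18,0,0],[0,0,-0.18,0,0],[0,0,-0.13,0,0],[0,0,0,0,0]]]'
```

```text
clock: 11.78
tool_pos: [0.5396, -0.1104, 0.1792]
orientation: [180.0, -0.0, -99.0]
force: [0.3, -0.9, -1.0]
opening: 0.0399
gripper_force: 0.0
clock: 12.45
tool_pos: [0.5396, -0.1105, 0.1792]
orientation: [180.0, -0.0, -99.0]
force: [-1.2, -0.2, 0.5]
opening: 0.0196
gripper_force: 30.0
clock: 13.12
tool_pos: [0.5409, -0.1106, 0.3866]
orientation: [-179.4, 0.1, -99.0]
force: [1.0, 0.2, -1.3]
opening: 0.0198
gripper_force: 30.0
```

```bash
python3 -m creep '[[[-0.143,0.071,-0.055,0,0],[-0.143,0.071,-0.055,0,0],[-0.143,0.071,-0.055,0,0],[-0.143,0.071,-0.055,0,0],[-0.143,0.071,-0.055,0,0],[-0.143,0.071,-0.055,0,0],[-0.143,0.071,-0.055,0,0],[-0.143,0.071,-0.055,0,0]]]'; python3 -m creep '[[[-0.143,0.071,-0.055,0,0],[-0.143,0.071,-0.055,0,0],[0,0,0,0.06,0],[0,0,0,0.06,0],[0,0,0,0.06,0],[0,0,0,0.06,0],[0,0,0,0.06,0],[0,0,0,0.06,0]]]'; python3 -m creep '[[[0,0,0,0.06,0],[0,0,0,0.06,0],[0,0,0,0.06,0],[0,0,0,0.06,0],[0,0,0,0.06,0],[0,0,0,0.064,0],[0,0,0,0,0]]]'
cat > look.py <<'E'
from h import *
import sys
np.set_printoptions(precision=4,suppress=True)
s=snap('scene');t=snap('top')
o=telemetry.get_obs();T=np.array(o['tool_pos']);M=R.from_euler('xyz',o['orientation'],degrees=True).as_matrix()
print('tcp',T,o['orientation'],o['opening'],o['force'],o['clock'])
e=T-.107*M[:,0]+M[:,2]*.1752
print('eye pred',e,'px',proj(s,e),proj(t,e))
for n,i in(('s',s),('t',t)):
  print(n,[(np.round(r['uv'],1).tolist(),round(r['confidence'],2)) for r in nets.landmark_of(i,'scraper_eye')],[np.round(r['uv'],1).tolist() for r in nets.landmark_of(i,'peg_tip')])
root=np.array([.618,.242,.26]);u=np.array([.962,.272,0])
print('peg root/tip px',proj(s,root),proj(s,root-.046*u+[0,0,.039]),proj(t,root),proj(t,root-.046*u+[0,0,.039]))
if len(sys.argv)>1:
  c=np.hstack([cv2.resize(s['frame'][150:250,320:420],(400,400),interpolation=2),cv2.resize(t['frame'][110:210,100:200],(400,400),interpolation=2)])
  cv2.imwrite('pics/'+sys.argv[1],c[:,:,::-1])
E
python3 look.py k1.png
```

```text
clock: 13.78
tool_pos: [0.4622, 0.1344, 0.4681]
orientation: [-180.0, 0.0, -99.0]
force: [0.3, 0.6, -2.0]
opening: 0.0198
gripper_force: 30.0
clock: 14.45
tool_pos: [0.4439, 0.1942, 0.4893]
orientation: [180.0, -0.0, -131.7]
force: [0.1, -0.2, -1.8]
opening: 0.0199
gripper_force: 30.0
clock: 15.03
tool_pos: [0.4439, 0.1941, 0.4893]
orientation: [180.0, -0.0, -164.4]
force: [-0.2, 0.2, -1.7]
opening: 0.0196
gripper_force: 30.0
tcp [0.444  0.1941 0.4893] [ 179.9926   -0.0008 -163.9857] 0.01975285581499023 [ 1.3997 -0.058  -0.505 ] 15.1333
eye pred [0.5469 0.2237 0.3141] px [373.5765 182.2842] [147.2145 173.6249]
s [([259.6, 230.4], 0.69), ([225.9, 167.2], 0.68), ([372.9, 180.4], 0.56)] [[373.4, 196.9]]
t [([348.1, 316.5], 0.76), ([262.0, 220.3], 0.69), ([149.8, 173.1], 0.57)] [[145.5, 162.5]]
peg root/tip px [373.4217 223.1788] [373.376  195.1716] [145.925  150.8023] [146.6305 164.3868]
```

View pics/k1.png

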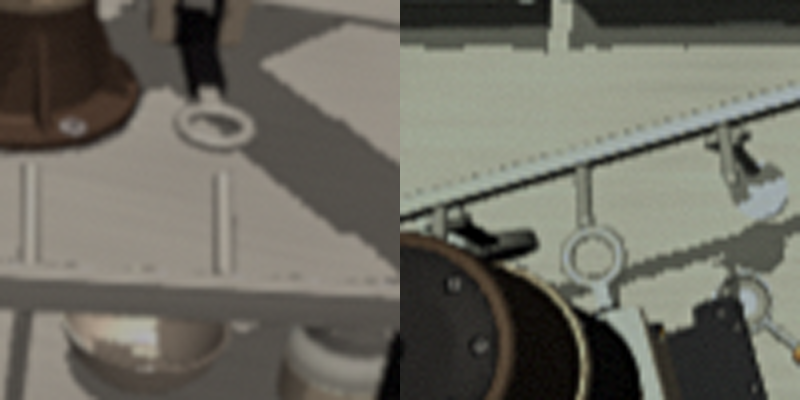

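The eye at (593,257) in the top view is about 3 mm to the -y side of the peg line, and it is some 6 mm low. I'll correct both and approach along the peg axis.

```bash
python3 -m creep '[[[0,0.0175,-0.03,0,0],[0,0,0,0,0],[-0.03,0,0.0252,0,0],[-0.03,0,0.0252,0,0],[-0.03,0,0.0252,0,0],[0,0,0,0,0]]]'; python3 look.py k2.png
```

```text
clock: 15.83
tool_pos: [0.4616, 0.203, 0.4782]
orientation: [-179.9, -0.1, -164.2]
force: [0.8, -0.2, -1.0]
opening: 0.0196
gripper_force: 30.0
tcp [0.461  0.2027 0.4794] [-179.9519   -0.0762 -164.2009] 0.019743921723555553 [ 0.7543  0.4687 -1.523 ] 15.9333
eye pred [0.5638 0.2316 0.304 ] px [375.449  190.9774] [145.2818 167.8164]
s [([373.6, 191.5], 0.79), ([258.3, 231.7], 0.71), ([224.0, 168.3], 0.54)] [[353.4, 240.6], [375.2, 196.3]]
t [([263.1, 218.2], 0.97), ([147.1, 166.2], 0.91), ([348.9, 318.0], 0.55)] [[142.5, 163.8]]
peg root/tip px [373.4217 223.1788] [373.376  195.1716] [145.925  150.8023] [146.6305 164.3868]
```

View pics/k2.png

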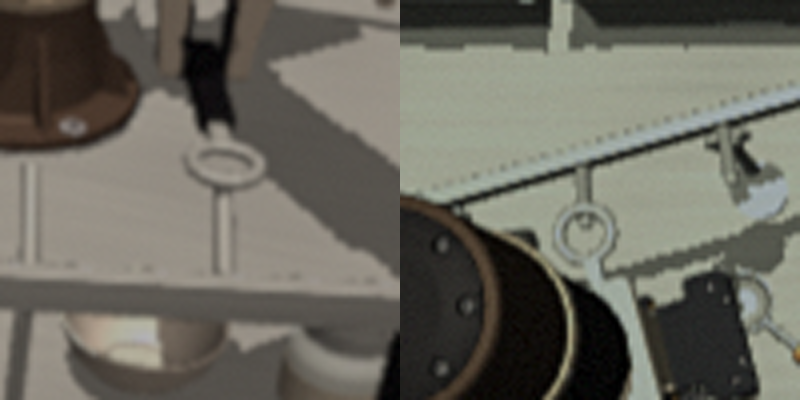

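The peg tip now shows inside the hole at (585,220), laterally centred. The eye is a touch low and toward the robot, so I'll correct that and slide on.

```bash
python3 -m creep '[[[-0.015,0,-0.012,0,0],[0,0,0,0,0],[-0.0192,0,0.0161,0,0],[-0.0192,0,0.0161,0,0],[-0.0192,0,0.0161,0,0],[0,0,0,0,0]]]'; python3 look.py k3.png
```

```text
clock: 16.63
tool_pos: [0.4751, 0.2067, 0.4716]
orientation: [-180.0, -0.1, -164.2]
force: [0.0, 0.5, -2.1]
opening: 0.0197
gripper_force: 30.0
tcp [0.4747 0.2066 0.4723] [-179.9681   -0.0572 -164.189 ] 0.019224294190390498 [ 0.0838 -0.3021 -0.381 ] 16.7333
eye pred [0.5776 0.2356 0.297 ] px [375.9078 197.4722] [144.5461 163.0994]
s [([258.2, 232.3], 0.87), ([222.0, 166.3], 0.83), ([376.4, 196.7], 0.81)] [[375.0, 197.1]]
t [([350.4, 317.4], 0.84), ([266.5, 220.4], 0.72)] [[144.2, 163.7]]
peg root/tip px [373.4217 223.1788] [373.376  195.1716] [145.925  150.8023] [146.6305 164.3868]
```

View pics/k3.png

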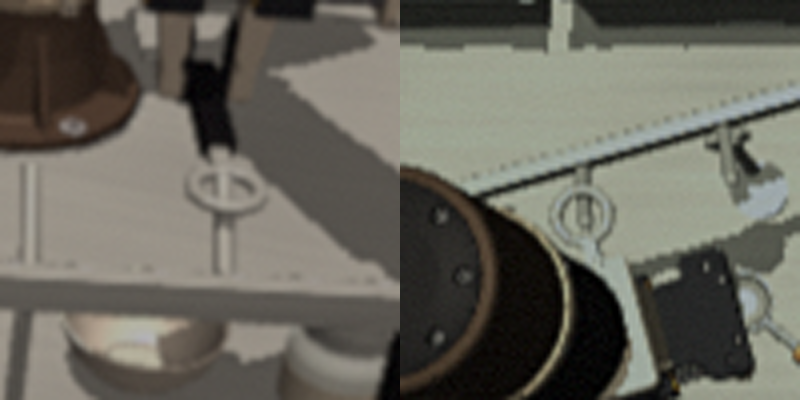

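The peg is threaded through the eye, with its tip visible in the hole at (583,225), and there is no contact force. I'll slide further, then swing the handle down on an arc about the peg, pivoting between the pads.

```bash
python3 -m creep '[[[-0.0153,0,0.0129,0,0],[-0.0153,0,0.0129,0,0],[-0.0153,0,0.0129,0,0],[0,0,0,0,0]]]'; python3 -m creep '[[[-0.0032,0,0.0358,0,0],[-0.0032,0,0.0358,0,0],[-0.0032,0,0.0358,0,0],[0,0,0,0,0]]]'
```

```text
clock: 17.27
tool_pos: [0.4838, 0.2092, 0.4642]
orientation: [-180.0, -0.1, -164.2]
force: [-0.6, -0.1, -1.2]
opening: 0.0199
gripper_force: 30.0
clock: 17.6
tool_pos: [0.4856, 0.2097, 0.4425]
orientation: [-180.0, 0.0, -164.2]
force: [2.3, 0.1, 0.8]
opening: 0.0197
gripper_force: 30.0
```

```bash
python3 -m creep '[[[-0.014,0,0.052,0,0],[-0.014,0,0.052,0,0],[-0.022,0,0.049,0,0],[-0.022,0,0.049,0,0],[0,0,0,0,0]]]'
python3 - <<'E'
from h import *
s=snap('scene');t=snap('top')
for i in(s,t): print([(q,[np.round(r['uv'],1).tolist() for r in nets.landmark_of(i,q)]) for q in('scraper_eye','scraper_blade')])
root=np.array([.618,.242,.26]);u=np.array([.962,.272,0])
P=root-.018*u+[0,0,.287]-[0,0,.26];g=lambda th,L:P+L*(-np.cos(np.radians(th))*u-[0,0,np.sin(np.radians(th))])
for th in(0,30): print(th,'eye',proj(s,g(th,17)),proj(t,g(th,17)),'blade',proj(s,g(th,187)),proj(t,g(th,187)))
E
```

```text
clock: 18.02
tool_pos: [0.5, 0.2138, 0.4009]
orientation: [-179.9, -0.1, -164.2]
force: [3.1, 0.5, 1.2]
opening: 0.0197
gripper_force: 30.0
[('scraper_eye', [[259.9, 233.0], [224.0, 167.0], [375.4, 211.8]]), ('scraper_blade', [[272.9, 202.2], [198.9, 189.9], [362.0, 200.4]])]
[('scraper_eye', [[348.8, 315.4], [265.2, 219.8], [143.7, 158.0]]), ('scraper_blade', [[269.4, 272.3], [345.8, 262.5], [140.7, 243.8]])]
0 eye [310.85425639 -63.82707136] [ -3054.03140963 -11922.60014406] blade [307.34473554 -78.83934987] [ -987.47507185 -4120.67698905]
30 eye [296.98446713 173.76701654] [ 463.07712563 1003.27153097] blade [293.40366291 172.20626582] [ 511.81087934 1133.25286085]
```

Run:
```python
from h import *
s=snap('scene');t=snap('top')
f=lambda i,q,lo:[r['uv'] for r in nets.landmark_of(i,q) if lo(r['uv'])]
es=f(s,'scraper_eye',lambda u:u[0]>340);et=f(t,'scraper_eye',lambda u:u[0]<200)
root=np.array([.618,.242,.26]);u=np.array([.962,.272,0]);v=np.array([-.272,.962,0])
if es and et:
  p,e=tri(s,es[0],t,et[0]);d=p-root;print('eye rail',d@u,d@v,p[2],e)
T=np.array(telemetry.get_obs()['tool_pos'])-[0,0,.1722];d=T-root;print('grip rail',d@u,d@v,T[2])
bs=f(s,'scraper_blade',lambda u:u[0]>340)
d=root-.018*u+[0,0,.027]
for th in(0,30):
  g=lambda L:d+L*(-np.cos(np.radians(th))*u-[0,0,np.sin(np.radians(th))])
  print(th,proj(s,g(.017)),proj(t,g(.017)),'blade',proj(s,g(.187)),bs)
```

```text
eye rail -0.021025806742731468 0.0012201152904843414 0.27184103298608864 0.008249408282836823
grip rail -0.12252543124610103 0.0048377977314853875 0.2309432546636406
0 [373.19179316 202.82712569] [146.70436571 161.21973651] blade [364.02150038 163.60040638] [[363.9, 201.5], [375.5, 193.8]]
30 [372.71718014 206.77632911] [147.27052245 160.96082948] blade [359.90533101 201.19208004] [[363.9, 201.5], [375.5, 193.8]]
```

```bash
python3 -m creep '[[[-0.031,0,0.044,0,0],[-0.031,0,0.044,0,0],[-0.028,0,0.033,0,0],[-0.028,0,0.033,0,0],[0,0,0,0,0],[0,0,0,0,0]]]'
python3 - <<'E'
from h import *
s=snap('scene');t=snap('top')
for i in(s,t): print([(q,[(np.round(r['uv'],1).tolist(),round(r['confidence'],2)) for r in nets.landmark_of(i,q)]) for q in('scraper_eye','scraper_blade')])
root=np.array([.618,.242,.26]);u=np.array([.962,.272,0])
d=root-.018*u+[0,0,.027]
for th in(30,45,55,90):
  g=lambda L:d+L*(-np.cos(np.radians(th))*u-[0,0,np.sin(np.radians(th))])
  print(th,proj(s,g(.017)),proj(t,g(.017)),'blade',proj(s,g(.187)))
o=telemetry.get_obs();print(o['force'],o['gripper_force'])
E
```

```text
clock: 19.07
tool_pos: [0.5222, 0.22, 0.3714]
orientation: [-180.0, -0.1, -164.2]
force: [-0.9, 0.1, -1.1]
opening: 0.0198
gripper_force: 30.0
[('scraper_eye', [([223.6, 166.8], 0.68), ([257.4, 233.4], 0.59), ([376.5, 216.3], 0.43)]), ('scraper_blade', [([198.9, 189.4], 0.86), ([273.2, 200.5], 0.66)])]
[('scraper_eye', [([265.0, 219.9], 0.85), ([349.0, 317.0], 0.65), ([147.0, 156.5], 0.56)]), ('scraper_blade', [([267.4, 273.4], 0.85), ([348.6, 264.3], 0.63), ([310.0, 121.8], 0.62), ([182.6, 240.4], 0.47)])]
30 [372.71718014 206.77632911] [147.27052245 160.96082948] blade [359.90533101 201.19208004]
45 [372.63013092 208.88375915] [147.33887897 160.23703391] blade [359.05668399 220.686027  ]
55 [372.63307361 210.24614186] [147.30053424 159.56394208] blade [358.96281681 233.50630667]
90 [373.01785149 214.14558404] [146.67513715 156.35658286] blade [361.78985536 273.96949956]
[-0.29120908 -0.27464896 -1.62749778] 29.999640583992004
```

```bash
python3 -m creep '[[[0,0,0,0,1],[0,0,0,0,1],[0,0,0,0,1],[0,0,0,0,1],[0,0,0,0,1],[0,0,0,0,1],[0,0,0,0,1],[0,0,0,0,1]]]'; python3 -m creep '[[[0,0,0,0,1],[0,0,0,0,1],[0,0,0,0,1],[0.05,0,0,0,1],[0.1,0,0,0,1],[0.1,0,0,0,1],[0.1,0,0,0,1],[0.1,0,0,0,1]]]'; python3 -c "
from plant import telemetry as t
o=t.get_obs();print(o['joint_pos'])"
cat > chk.py <<'E'
from h import *
np.set_printoptions(precision=4,suppress=True)
s=snap('scene');t=snap('top');s2=snap('scene')
print('frame diff',np.abs(s['frame'][150:310,330:420].astype(int)-s2['frame'][150:310,330:420]).max())
for i in(s,t): print([(q,[(np.round(r['uv'],1).tolist(),round(r['confidence'],2)) for r in nets.landmark_of(i,q)]) for q in('scraper','scraper_eye','scraper_blade')])
root=np.array([.618,.242,.26]);u=np.array([.962,.272,0])
for r in(-.01,-.02,-.03): 
  p=root+r*u;print(r,'eye',proj(s,p+[0,0,0]),proj(t,p),'blade',proj(s,p-[0,0,.17]),proj(t,p-[0,0,.17]))
E
python3 chk.py
```

```text
clock: 20.03
tool_pos: [0.5218, 0.2199, 0.3725]
orientation: [180.0, 0.0, -164.2]
force: [0.2, -0.7, 0.5]
opening: 0.0673
gripper_force: 0.0
clock: 20.7
tool_pos: [0.4339, 0.1947, 0.3722]
orientation: [-180.0, -0.0, -164.2]
force: [0.1, 0.4, -0.3]
opening: 0.0872
gripper_force: 0.0
[ 4.79492890e+01  2.98403974e+00 -2.63877700e+01 -4.83314589e-03
 -6.06457773e+01 -1.22135458e+02]
frame diff 53
[('scraper', [([209.3, 177.3], 0.67), ([365.8, 253.7], 0.58), ([266.6, 222.7], 0.57)]), ('scraper_eye', [([256.8, 230.9], 0.91), ([376.9, 220.5], 0.72), ([223.8, 168.7], 0.56)]), ('scraper_blade', [([361.0, 282.8], 0.87), ([197.4, 191.9], 0.86), ([272.3, 202.3], 0.65)])]
[('scraper', [([349.5, 294.2], 0.89), ([266.2, 249.0], 0.83), ([201.3, 194.3], 0.57), ([151.6, 158.1], 0.47)]), ('scraper_eye', [([349.3, 316.9], 0.97), ([264.6, 219.6], 0.9), ([146.5, 153.5], 0.66)]), ('scraper_blade', [([158.5, 165.3], 0.74), ([347.0, 262.3], 0.64)])]
-0.01 eye [372.7891 220.2883] [146.8419 154.2574] blade [361.5695 279.5928] [160.2596 164.4909]
-0.02 eye [372.1684 217.4523] [147.7603 157.7184] blade [361.1038 276.5219] [161.0756 167.5356]
-0.03 eye [371.5593 214.6693] [148.6804 161.1854] blade [360.646  273.5031] [161.893 170.585]
```

```bash
python3 -m creep '[[[0,0,-0.1,0,1],[0,0,-0.15,0,1],[0,0,-0.15,0,1],[0,0,-0.1,0,1],[0,0,0,0,1],[0,0,0,0,1],[0,0,0,0,1],[0,0,0,0,1]]]' ; for i in 1 2 3 4; do python3 -m creep '[[[0,0,0,0,1],[0,0,0,0,1],[0,0,0,0,1],[0,0,0,0,1],[0,0,0,0,1],[0,0,0,0,1],[0,0,0,0,1],[0,0,0,0,1]]]' | head -1; done; python3 chk.py
python3 - <<'E'
from h import *
print([[ (q,np.round(r['uv'],1).tolist()) for r in nets.masks_of(snap('scene'),'scraper') if r['uv'][0]>330] for q in '123'])
E
```

```text
clock: 21.82
tool_pos: [0.4351, 0.1953, 0.4712]
orientation: [-179.9, -0.1, -164.2]
force: [-0.4, -0.1, -0.3]
opening: 0.0874
gripper_force: 0.0
clock: 22.48
clock: 23.15
clock: 23.82
clock: 24.48
frame diff 10
[('scraper', [([268.8, 221.5], 0.82), ([365.7, 250.1], 0.56), ([209.2, 180.0], 0.55)]), ('scraper_eye', [([223.9, 166.2], 0.89), ([257.1, 231.0], 0.82), ([375.6, 221.0], 0.68), ([353.7, 243.0], 0.45)]), ('scraper_blade', [([272.9, 202.0], 0.76), ([364.2, 279.8], 0.69), ([197.1, 189.3], 0.66)])]
[('scraper', [([154.4, 157.4], 0.66), ([347.6, 288.7], 0.64), ([264.6, 247.2], 0.63)]), ('scraper_eye', [([145.5, 149.9], 0.67), ([262.7, 218.7], 0.62), ([348.4, 317.8], 0.62), ([160.6, 166.4], 0.62)]), ('scraper_blade', [([162.8, 166.0], 0.78), ([268.3, 271.8], 0.73), ([346.7, 262.9], 0.68)])]
-0.01 eye [372.7891 220.2883] [146.8419 154.2574] blade [361.5695 279.5928] [160.2596 164.4909]
-0.02 eye [372.1684 217.4523] [147.7603 157.7184] blade [361.1038 276.5219] [161.0756 167.5356]
-0.03 eye [371.5593 214.6693] [148.6804 161.1854] blade [360.646  273.5031] [161.893 170.585]
[[('1', [364.0, 272.7])], [('2', [367.4, 272.2]), ('2', [389.1, 228.9])], [('3', [365.6, 270.0]), ('3', [352.1, 236.0])]]
```

```bash
python3 - <<'E'
from h import *
snap('scene','w0.png')
E
for i in 1 2 3; do python3 -m creep '[[[0,0,0,0,1],[0,0,0,0,1],[0,0,0,0,1],[0,0,0,0,1],[0,0,0,0,1],[0,0,0,0,1],[0,0,0,0,1]]]' | head -1; done
python3 - <<'E'
from h import *
w=cv2.imread('pics/w0.png').astype(int);s1=cv2.imread('pics/s1.png').astype(int)
for k in range(3):
  f=snap('scene')['frame'][:,:,::-1].astype(int);print((np.abs(f-w)[205:310,330:420].max(2)>25).sum())
m=(np.abs(f-s1).max(2)>40).astype(np.uint8);n,l,st,c=cv2.connectedComponentsWithStats(m)
print([(x[:5].tolist()) for x in st[1:] if x[4]>15])
E
```

```text
clock: 25.87
clock: 26.45
clock: 27.03
0
0
0
[[342, 0, 27, 55, 607], [421, 0, 40, 13, 376], [458, 0, 42, 10, 262], [415, 9, 5, 9, 18], [366, 14, 47, 12, 253], [371, 27, 21, 7, 88], [393, 30, 14, 4, 35], [369, 33, 45, 70, 1192], [327, 60, 14, 34, 204], [351, 90, 20, 33, 279], [368, 108, 6, 4, 21], [294, 112, 12, 33, 132], [363, 116, 9, 4, 36], [345, 117, 79, 103, 2705], [333, 131, 7, 14, 71], [344, 154, 4, 11, 30], [395, 156, 40, 30, 881], [435, 162, 8, 7, 47], [429, 183, 7, 6, 24], [427, 197, 3, 12, 24], [343, 230, 50, 60, 1273], [404, 232, 13, 3, 21], [424, 234, 19, 7, 72], [497, 245, 13, 5, 27], [354, 302, 15, 2, 17]]
```

The scraper is hanging still. Apart from the arm, its shadow and the scraper, nothing in the scene has changed.

```bash
python3 -c "
from plant import workorder
print(workorder.close_job())"
```

```text
the job is handed in; nothing more can be done
None
```

The scraper was drawn out by its eye, laid flat and released, then taken by its handle and hung on the empty middle peg, where it hangs close to the rail, straight and still; no bystander was seen to move, and the job was handed in at about 27 s.

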